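Lock the bearing flange in its fixture and point out the cap screw that is not driven home

ROBOT

A 7-joint arm with a two-finger parallel gripper is mounted at the origin on a cart in front of the work surface, level with it; the furniture and walls round the work are solid. World frame = base frame: x ahead of the robot, y to its left, z up, the work surface at z = 0. Lengths are in m, angles in rad, forces in N, time in s.
With the tool pointing down it reaches from about 0.425 to 0.925 m from the base axis. Payload 6.8 kg.
Tool frame: the origin (TCP) lies between the finger pads, 19 mm behind the fingertips; this is the grasp point; z points along the fingers, y is the line along which they close (so a half turn about z gives the same grasp; the last joint's range is limited). The gripper opens to 85 mm and grips with 20 to 120 N. Pads are 22 mm wide; open, the fingers measure 114 mm over their backs; the gripper's body (76 mm by 85 mm) begins 54 mm behind the grasp point. The pads swing forward as they close: fully open they stand 13 mm farther back than shut.
Start: joints at [1.084, 0.477, 0.022, 1.555, -0.011, 1.109, -0.083], TCP at [0.25, -0.627, 0.25] pointing down, gripper open.
Joint ranges: [-2.96, 2.96], [-0.34, 2.1], [-1.41, 1.46], [0.24, 2.44], [-1.37, 4.51], [0.17, 1.92], [-2.96, 2.96]. Speed limits (rad/s): [2.39, 2.39, 3.14, 3.14, 3.14, 3.14, 3.14].

INTERFACE

Orientations are given as a unit quaternion [w, x, y, z].
In Python, from station import sensors, optics, ticket gives the robot as it stands.
- The arm moves only by the tool servo_tool, never from a script. Its argument "steps" is a list that holds one entry, the list of rows, each a list of 6 numbers: the shift along the world's x, y, z in cm, then the turn, a rotation vector about the world's x, y, z in rad. In form: [[[tx, ty, tz, rx, ry, rz], ...]]. A call has exactly 10 rows; each row is the pose to reach, as a shift and turn from the pose commanded when the call began; what a row does not reach only later rows make up. A row lasts 1/12 s, in which the tool goes at most 41.7 mm and 7.16 degrees, less where a joint would pass 70% of its speed; a pose out of reach is approached as far as the arm can. A call with a gripper value outside its range is refused whole. "gripper" is the finger opening in cm, from 0 to 8.54, set as the call begins (left out, the last holds). The fingers move at their own pace and stop on an object; the grip force is fixed at half the most. Time passes only in rows, so rows that repeat a pose let the fingers close, or fill a call up. It gives the time, the measured TCP pose, the force, the opening and the grip force at its end, in the units of the state.
- sensors.sense(): the state, without advancing time (a new reading comes with each control period).
- optics.get_image(name): name is "side" or "top"; returns the picture (480x640x3 uint8, blue, green, red); there is no depth.
- optics.camera_params(name): a dict with "K" (3x3 intrinsics, pixels), "dist" ([k1, k2, p1, p2, k3] as OpenCV has them; the pictures are not rectified), "world_to_cam" (4x4, takes a point from world to camera coordinates). Camera axes: x right, y up, looking along -z (the intrinsics and any distortion apply to the point x, -y, -z); pixel columns grow to the right and rows downward; lengths in m; the calibration is good to about 2 mm. A picture is of the moment at which its call begins. camera_params takes no time and is no camera call.
- ticket.finish_job(): hands the job in; it is judged then, once.
The state is a dict: "time_s": time; "joint_positions": joint angles; "qvel": joint speeds; "effort": joint torques, N m; "tcp_pos": TCP position; "tool_rot": TCP orientation; "force": force on the tool from outside, world axes, zero at the start; "moment": the same for the moment, N m; "finger_gap": opening from 0.0 (shut) to 1.0 (fully open); "gripper_force": force on a finger pad.
Only numpy, scipy, OpenCV 4.12 (cv2) and the standard library are available. Lean on these libraries where they do the work, as an engineer would, in place of code of your own. Each camera call takes 0.05 s, during which the arm holds its last target. There are 200 camera calls.

TASK

One of the four cap screws of the bearing flange on the fixture plate has only been started and stands proud of the others. Push the toggle clamp's raised red handle over and all the way down, away from the part, so that the clamp's rubber foot locks the part in place, then point out that proud screw to the fitter: from straight above, bring the fingertips over the middle of its head with a gap of one to two centimetres, hold still there for at least two seconds, and finish still pointing at it. Pick nothing up, touch neither the part nor its screws, and leave the things lying round about as they are.

Things in the scene. Friction and masses are not known exactly. Their poses are not given: they have to be found in the camera images.
- fixture: fixed dark steel plate, 112 (x) x 250 (y) x 12 mm, lying on the bench; origin under its centre on the bench. Its y axis runs from the part (at y = -62 mm) to the clamp (base from y = +45 to +115 mm). It carries the clamp and the part and turns with them.
- clamp_handle (a joint): angle of the red-gripped clamp handle about its pivot: 0 = upright, growing as it tips towards the fixture's +y; 1.31 = fully down at its stop. Starts at 0.3 to 0.6. The clamp's arm swings down with it and its rubber foot meets the part's tongue at about 1.29. It stays where left; 3 to 6 N at the grip move it, the last bit home takes 8 to 15 N, and locked it rests at 1.28 to 1.31.
- handle_pivot (a point): the pivot of the handle, on the clamp's middle plane, 55 mm above the bench; z up, y along the fixture's +y, 92 mm from the fixture's middle
- grip_end (a point): middle of the outer end face of the handle, 90 mm from the pivot. The red grip is a rod 15 mm in diameter that takes the last 50 mm.
- bearing_part: loose part in rails on the fixture plate: aluminium foot plate 90 x 90 x 12 mm with a 40 mm wide tongue to y = +82 mm under the clamp's foot; on it a grey flange 86 x 86 x 16 mm with a round boss (54 mm wide, 10 mm high). Origin under the middle of the square, 12 mm above the bench; axes as the fixture's. Flange top 28 mm, boss top 38 mm above the origin.
- proud_screw_head (a point): middle of the top of the head of the proud cap screw: head 13 mm in diameter and 8 mm high, its top 20 mm above the flange (12 mm higher than the other three). In one of the flange's four corner holes, 31 mm either side of the part's middle in x and y; which one changes. z up.
- proud_screw: the same loose screw as a body; origin at the foot of its shank, 36 mm below the top of its head
- home_screw_1: a loose cap screw that is home in its hole: head 13 mm in diameter, its top 8 mm above the flange; origin at the foot of its shank, 23.5 mm below the top of its head
- home_screw_2: the same for the second screw that is home
- home_screw_3: the same for the third screw that is home
- clamp: the toggle clamp, 50 x 120 mm, fixed on the fixture plate; origin under its base, 21 mm above the bench, axes as the fixture's. Raised, its arm stands on the part's side of the handle, up to 115 mm above the bench; the handle's end is up to 145 mm above it. Locked, the handle reaches 125 mm along y from this origin.
- hex_key: loose hexagon key, 27 x 88 x 7 mm, on the bench; leave alone
- pin_tin: loose round tin of pins, 72 mm in diameter, 20 mm high; leave alone
- glue_bottle: loose upright bottle with a red nozzle, 45 mm in diameter, 140 mm high; leave alone
- calliper: loose calliper, 66 x 210 x 8 mm, on the bench; leave alone
Things that resemble listed ones, but are neither listed nor needed, are in the scene too. What is shaped like the bearing_part but yellow is not meant.

How it is judged:
On the way, in this order (a step that is already met when the one before it is completed fails the run):
1. the clamp's handle is fully down and its foot presses on the part (value of joint clamp_handle above 1.22 rad and contact force between clamp and bearing_part above 2 N), for 0.3 s.
2. with the part locked, the fingertips point down at the proud screw's head from close above, for two seconds (all of step 1 and horizontal distance between the grasp point and proud_screw_head below 0.012 m and z of the grasp point in the frame of proud_screw_head between 0.012 and 0.055 m and angle between the grasp point's own z axis and vertical above 2.6 rad), for 1.8 s.
At the end, for the whole second after the job is handed in: Handle past 1.22 rad, clamp pressing on the part with over 2 N; TCP held within 12 mm sideways of the proud head's middle and at most 55 mm above its top, tool within 30 degrees of straight down; part and screws not moved over 6 to 7 mm (all of step 2 and distance of bearing_part from where it was at the start of the episode below 0.006 m and distance of each of home_screw_1, home_screw_2, home_screw_3, proud_screw from where it was at the start of the episode below 0.007 m); the robot touches nothing.
It fails at once if the robot touches the part or a screw (contact force between any of the arm, the fingers and bearing_part above 0.5 N or contact force between any of the arm, the fingers and home_screw_1 above 0.5 N or contact force between any of the arm, the fingers and home_screw_2 above 0.5 N or contact force between any of the arm, the fingers and home_screw_3 above 0.5 N or contact force between any of the arm, the fingers and proud_screw above 0.5 N).
It fails at once if the part or a screw is shifted or lifted (distance of any of bearing_part, home_screw_1, home_screw_2, home_screw_3, proud_screw from where it was at the start of the episode above 0.008 m).
It fails at once if a thing lying on the bench beside the fixture is disturbed (distance of any of hex_key, pin_tin, glue_bottle, calliper from where it was at the start of the episode above 0.012 m).
It also fails if it takes over 54 s, if anything falls off the work surface, if the arm or the gripper's body presses on something with over 40 N, if the wrist force passes 120 N, or if a joint passes its speed limit or range.

## Working session

There is one attempt and no reset: what is moved stays moved. The work goes in short steps, Python scripts to look and compute and a tool call to move; the robot and the scene stay as the last step left them, time stands still between calls to the robot, and variables do not carry over. Pictures are saved under pics/ and viewed, at most 10 in all, crops included, and the job is handed in when it is done.

Besides the shell and the picture viewer there is one more tool, called after ">>>" as name(argument=value, ...), one argument or row to a line, values as JSON. servo_tool: Moves the arm, as the interface text tells. Its arguments: {"type":"object","properties":{"steps":{"type":"array"},"gripper":{"type":"number"}},"required":["steps"]}

```bash
mkdir -p pics
python3 - <<'E'
from station import sensors, optics
import cv2
for n in("top","side"):
    cv2.imwrite(f"pics/{n}0.png",optics.get_image(n)); p=optics.camera_params(n); print(n,p["K"],p["dist"],p["world_to_cam"])
s=sensors.sense(); print(s["tcp_pos"],s["tool_rot"],s["time_s"],s["force"])
E
```

```text
top [[569.00611601   0.         319.70132658]
 [  0.         569.00611601 245.64578028]
 [  0.           0.           1.        ]] [0.01630368 0.         0.         0.         0.        ] [[ 0.02611525 -0.99941743  0.02197266 -0.11275979]
 [ 0.98009721  0.02992504  0.19624971 -0.6356058 ]
 [-0.19679291  0.01641024  0.98030773 -1.43624067]
 [ 0.          0.          0.          1.        ]]
side [[622.75630679   0.         328.53859014]
 [  0.         622.75630679 239.94099358]
 [  0.           0.           1.        ]] [-0.18946051  0.          0.          0.          0.        ] [[-0.98322312 -0.18117348 -0.02117682  0.60313089]
 [ 0.07407884 -0.50269648  0.8612831  -0.19538665]
 [-0.16668717  0.8452647   0.50768392 -1.28603949]
 [ 0.          0.          0.          1.        ]]
[ 0.24941789 -0.62669057  0.24911423] [-7.93084857e-04  9.82117865e-01  1.88265305e-01 -2.14210576e-04] 0.1 [-0.10317392  0.23492165 -0.05364131]
```

View pics/top0.png

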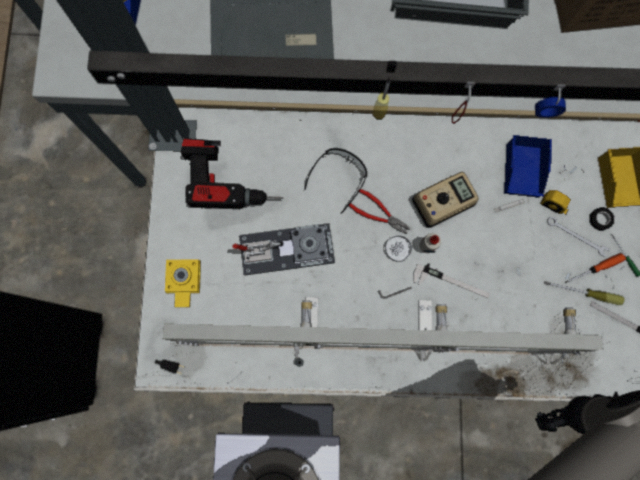

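View pics/side0.png

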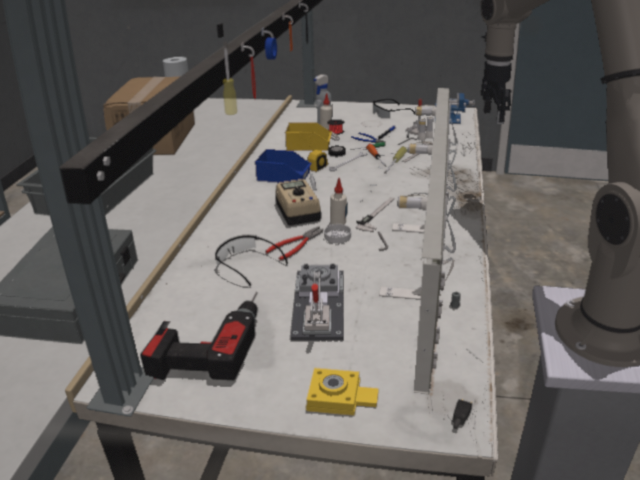

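The top view shows the fixture at about (288,248), with the clamp to the left (world +y) and the part to the right. The side view shows it at about (318,300), with a front rail between it and the robot. I'll enlarge both.

Run:
```python
import cv2
t=cv2.imread("pics/top0.png")[215:285,225:345]; s=cv2.imread("pics/side0.png")[255:350,280:360]
cv2.imwrite("pics/t1.png",cv2.resize(t,None,fx=6.5,fy=6.5,interpolation=cv2.INTER_CUBIC))
cv2.imwrite("pics/s1.png",cv2.resize(s,None,fx=6,fy=6,interpolation=cv2.INTER_CUBIC))
```

```text
(no output)
```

View pics/t1.png

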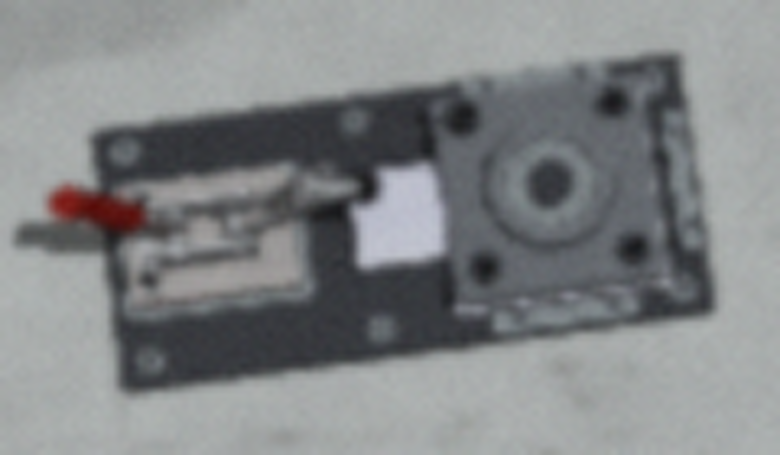

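View pics/s1.png

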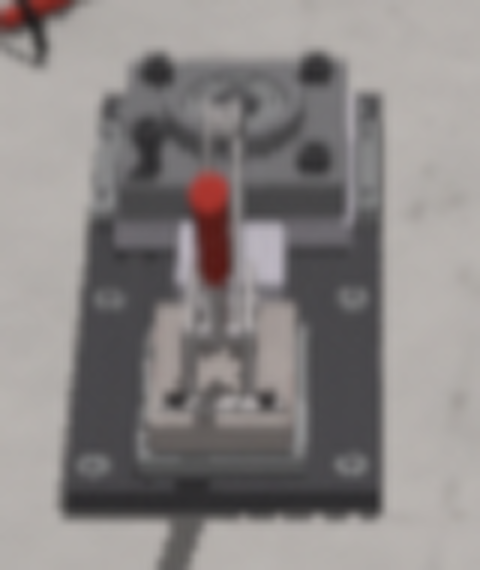

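```bash
cat > h.py <<'E'
import numpy as np,cv2
from station import optics
from scipy.optimize import least_squares
P={n:optics.camera_params(n) for n in("top","side")}
F=np.diag([1,-1,-1.])
def proj(n,X):
    p=P[n];W=np.array(p["world_to_cam"]);R=F@W[:3,:3];t=F@W[:3,3]
    return cv2.projectPoints(np.asarray(X,float).reshape(-1,3),cv2.Rodrigues(R)[0],t,np.array(p["K"]),np.array(p["dist"]))[0].reshape(-1,2)
def tri(a,b):
    r=least_squares(lambda X:np.r_[proj("top",X)[0]-a,proj("side",X)[0]-b],[.6,0,.1]);return r.x,abs(r.fun).max()
def atz(n,px,z):
    return least_squares(lambda q:proj(n,[*q,z])[0]-px,[.6,0]).x
def fx(q,p):
    c,s=np.cos(q[2]),np.sin(q[2]);p=np.atleast_2d(p);return np.c_[q[0]+c*p[:,0]-s*p[:,1],q[1]+s*p[:,0]+c*p[:,1],p[:,2]]
E
python3 - <<'E'
from h import *
T=lambda c:(np.array(c)+.5)/6.5-.5+[225,215]
S=lambda c:(np.array(c)+.5)/6-.5+[280,255]
hs=lambda x,y,z:[x,y,z]
z=.048
top=[((97,132),(.056,.125,.012)),((680,55),(.056,-.125,.012)),((713,312),(-.056,-.125,.012)),((548,183),(0,-.062,.05)),
 ((612,102),(.031,-.093,z)),((633,248),(-.031,-.093,z)),((484,268),(-.031,-.031,z)),((461,118),(.031,-.031,.06))]
side=[((65,492),(.056,.125,.012)),((380,492),(-.056,.125,.012)),((383,95),(-.056,-.125,.012)),((317,66),(-.031,-.093,z)),((157,68),(.031,-.093,z)),((315,156),(-.031,-.031,z)),((148,130),(.031,-.031,.06))]
tp=np.array([T(a) for a,_ in top]);sp=np.array([S(a) for a,_ in side]);tx=np.array([b for _,b in top]);sx=np.array([b for _,b in side])
f=lambda q:np.r_[proj("top",fx(q,tx))-tp,proj("side",fx(q,sx))-sp].ravel()
r=least_squares(f,[.65,.05,0],loss="soft_l1");q=r.x
print("fixture",q.round(4),np.round(f(q).reshape(-1,2),1).tolist())
print("proud",fx(q,[.031,-.031,.06]).round(4))
te,se=T((63,202)),S((210,190))
g=lambda a:np.r_[proj("top",fx(q,[0,.092+.09*np.sin(a[0]),.055+.09*np.cos(a[0])]))[0]-te,proj("side",fx(q,[0,.092+.09*np.sin(a[0]),.055+.09*np.cos(a[0])]))[0]-se]
r=least_squares(g,[.45]);print("ang",r.x,r.fun, tri(te,se))
for a in(.4,1.3):print(a,fx(q,[0,.092+.09*np.sin(a),.055+.09*np.cos(a)]))
print("bar L",tri((165,325),(418,388)),tri((165,325),(428,262)),"R",tri((602,338),(443,90)))
for n in P:W=np.array(P[n]["world_to_cam"]);print(n,-W[:3,:3].T@W[:3,3])
for zz in(0,.1,.2): print(zz,[atz("top",p,zz).round(3) for p in((165,325),(165,343),(602,336),(602,350))],[atz("side",p,zz).round(3) for p in((415,388),(430,388),(430,262),(443,90))])
print("overhead bar",tri((90,68),(75,180)))
print("bottle",tri((433,240),(339,183)))
E
```

```text
fixture [ 0.6373 -0.0041  0.1646] [[-1.6, 0.0], [-0.7, 0.1], [0.1, 0.3], [-0.3, 0.3], [-0.2, 0.2], [-0.2, 0.3], [-0.4, 0.3], [-0.0, -0.2], [-1.1, -0.2], [0.5, -0.4], [-0.3, -0.6], [-0.1, -1.1], [0.0, -1.2], [-0.1, -1.1], [-0.1, -1.0]]
proud [[ 0.673  -0.0296  0.06  ]]
ang [0.38039235] [-0.04066123  0.11982499 -0.31283688 -0.06375502] (array([0.61654277, 0.11953345, 0.13844124]), np.float64(0.22759491882166571))
0.4 [[0.61652069 0.12127057 0.13789549]]
1.3 [[0.60805496 0.17224495 0.07907489]]
bar L (array([0.40594087, 0.29342159, 0.06358493]), np.float64(5.791718540048635)) (array([0.40275348, 0.2377133 , 0.28990399]), np.float64(2.7623629256589766)) R (array([ 0.40263617, -0.70848936,  0.2929611 ]), np.float64(2.7221143760172026))
top [ 0.34325824 -0.07010452  1.53517292]
side [0.39311997 1.09809493 0.83395719]
0 [array([0.424, 0.31 ]), array([0.377, 0.306]), array([ 0.427, -0.86 ]), array([ 0.39 , -0.857])] [array([0.405, 0.228]), array([0.377, 0.224]), array([ 0.398, -0.221]), array([ 0.395, -1.684])]
0.1 [array([0.419, 0.285]), array([0.375, 0.281]), array([ 0.422, -0.809]), array([ 0.387, -0.806])] [array([0.404, 0.332]), array([0.379, 0.329]), array([ 0.397, -0.063]), array([ 0.395, -1.351])]
0.2 [array([0.413, 0.26 ]), array([0.372, 0.257]), array([ 0.416, -0.757]), array([ 0.384, -0.755])] [array([0.402, 0.437]), array([0.381, 0.434]), array([0.397, 0.095]), array([ 0.395, -1.017])]
overhead bar (array([0.90709274, 0.38230463, 0.47278059]), np.float64(0.8423220931075264))
bottle (array([ 0.6513695 , -0.38161508,  0.12368548]), np.float64(0.5154461303579296))
```

The proud screw is the one at fixture corner (+x,+y): in the top crop it sits at (461,118), and in the side crop at (148,130), where its shank is visible. The handle angle is about 0.38. The front rail tops out near z = 0.29, so I'll go over it with the fingers shut.

>>> servo_tool(
  gripper=0,
  steps=[
    [[0,0,4,0,0,0],[0,0,8,0,0,0],[0,0,12,0,0,0],[0,0,15,0,0,-0.05],[1.7,3.2,15,0,0,-0.1],[3.4,6.4,15,0,0,-0.15],[5.1,9.6,15,0,0,-0.21],[6.8,12.8,15,0,0,-0.21],[8.5,16,15,0,0,-0.21],[10.2,19.2,15,0,0,-0.21]],
  ],
)

```text
time_s: 0.93
tcp_pos: [0.352, -0.4333, 0.3996]
tool_rot: [-0.0, 0.996, 0.084, -0.0]
force: [0.3, -0.6, 0.5]
finger_gap: 0.004
gripper_force: 0.0
```

>>> servo_tool(
  steps=[
    [[1.7,3.2,0,0,0,0],[3.4,6.4,0,0,0,0],[5.1,9.6,0,0,0,0],[6.8,12.8,0,0,0,0],[8.5,16,0,0,0,0],[10.2,19.2,0,0,0,0],[11.9,22.4,0,0,0,0],[13.6,25.6,0,0,0,0],[15.3,28.8,0,0,0,0],[17,32,0,0,0,0]],
  ],
)

```text
time_s: 1.77
tcp_pos: [0.5219, -0.1135, 0.3998]
tool_rot: [0.0, 0.996, 0.084, -0.0]
force: [0.8, 0.2, -0.8]
finger_gap: 0.004
gripper_force: 0.0
```

>>> servo_tool(
  steps=[
    [[1.7,3.1,-1,0,0,0],[3.4,6.2,-2,0,0,0],[5.1,9.3,-4,0,0,0],[6.8,12.4,-6,0,0,0],[8.5,15.5,-8,0,0,0],[10.2,18.4,-11,0,0,0],[10.2,18.4,-14,0,0,0],[10.2,18.4,-17,0,0,0],[10.2,18.4,-20,0,0,0],[10.2,18.4,-22,0,0,0]],
  ],
)

```text
time_s: 2.6
tcp_pos: [0.6219, 0.0687, 0.1763]
tool_rot: [0.0, 0.996, 0.085, -0.002]
force: [0.7, -0.1, 0.9]
finger_gap: -0.004
gripper_force: 0.0
```

Run:
```python
from station import optics,sensors
import cv2,numpy as np
t=optics.get_image("top")[200:285,225:325]; s=optics.get_image("side")[220:320,260:380]
r=lambda i:cv2.resize(i,(400,int(400*i.shape[0]/i.shape[1])),interpolation=cv2.INTER_CUBIC)
a,b=r(t),r(s);o=np.zeros((360,800,3),np.uint8);o[:a.shape[0],:400]=a;o[:b.shape[0],400:]=b
cv2.imwrite("pics/c2.png",o);print(sensors.sense()["tcp_pos"])
```

```text
[0.62071508 0.06810087 0.17554949]
```

View pics/c2.png

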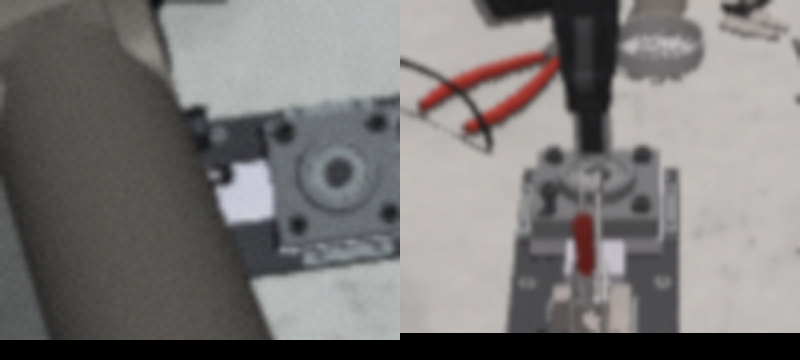

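The side view shows the shut fingertips at crop (590,150), behind and above the red handle at (583,215). They are about 4 mm too far toward the robot, so I'll correct that, then descend and start the push.

>>> servo_tool(
  steps=[
    [[0.4,0,-1,0,0,0],[0.4,0,-2.2,0,0,0],[0.4,0,-3.4,0,0,0],[0.4,0,-3.4,0,0,0],[0.3,0.7,-3.4,0,0,0],[0.2,1.4,-3.4,0,0,0],[0.1,2.0,-3.4,0,0,0],[0,2.6,-3.4,0,0,0],[-0.1,3.1,-3.6,0,0,0],[-0.2,3.6,-3.9,0,0,0]],
  ],
)

```text
time_s: 3.53
tcp_pos: [0.6229, 0.1047, 0.1426]
tool_rot: [0.001, 0.996, 0.084, 0.002]
force: [0.3, -2.1, 7.1]
finger_gap: -0.003
gripper_force: 3.4
```

Run:
```python
from station import optics,sensors
from h import *
s=optics.get_image("side")[230:320,265:365]
cv2.imwrite("pics/c3.png",cv2.resize(s,None,fx=6,fy=6,interpolation=cv2.INTER_CUBIC));st=sensors.sense();print(st["tcp_pos"],st["force"])
p=np.array(st["tcp_pos"])
for d in(.019,.032):print((proj("side",p-[0,0,d])[0]-[265,230])*6)
for a in(.38,.6,.8,1):print(a,(proj("side",fx([.6373,-.0041,.1646],[0,.092+.09*np.sin(a),.055+.09*np.cos(a)]))[0]-[265,230])*6)
```

```text
[0.62255694 0.10597402 0.14204392] [ 1.41348246 -2.52143269  5.01466154]
[288.41117721 350.78462174]
[289.75330995 382.7331408 ]
0.38 [295.76522689 336.96795986]
0.6 [294.73509196 391.3334691 ]
0.8 [294.36170777 445.42734002]
1 [294.55267238 501.30695005]
```

View pics/c3.png

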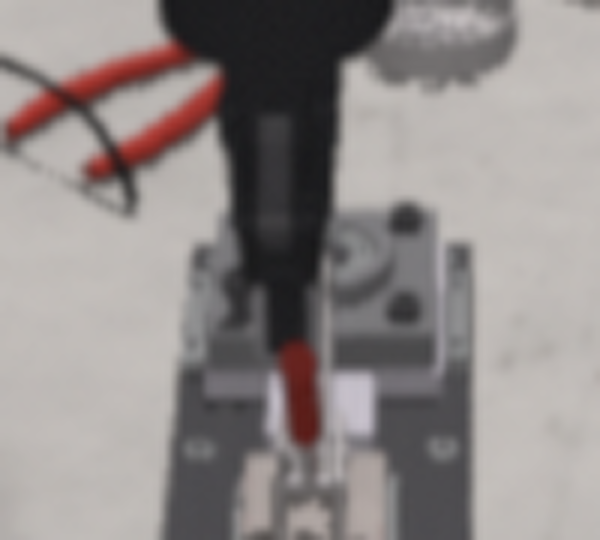

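The side view shows the handle end at crop row ~355, an angle of about 0.45, with the tips against it. The push works, so I'll follow the arc.

>>> servo_tool(
  steps=[
    [[-0.2,0.5,0.1,0,0,0],[-0.4,0.9,0,0,0,0],[-0.4,1.3,-0.2,0,0,0],[-0.5,1.7,-0.5,0,0,0],[-0.6,2.1,-0.8,0,0,0],[-0.7,2.4,-1.1,0,0,0],[-0.7,2.8,-1.4,0,0,0],[-0.8,3.1,-1.8,0,0,0],[-0.8,3.3,-2.1,0,0,0],[-0.8,3.4,-2.4,0,0,0]],
  ],
)

```text
time_s: 4.42
tcp_pos: [0.6142, 0.1395, 0.1175]
tool_rot: [-0.0, 0.996, 0.084, 0.001]
force: [1.6, -2.1, 7.3]
finger_gap: 0.003
gripper_force: 3.3
```

>>> servo_tool(
  steps=[
    [[0,0.2,-0.4,0,0,0],[-0.1,0.4,-0.8,0,0,0],[-0.1,0.5,-1.2,0,0,0],[-0.1,0.6,-1.5,0,0,0],[-0.1,0.7,-1.8,0,0,0],[-0.1,0.7,-2.1,0,0,0],[-0.1,0.7,-2.4,0,0,0],[-0.1,0.7,-2.6,0,0,0],[-0.1,0.7,-2.7,0,0,0],[-0.1,0.7,-2.7,0,0,0]],
  ],
)

```text
time_s: 5.25
tcp_pos: [0.6137, 0.1487, 0.0994]
tool_rot: [-0.0, 0.996, 0.085, 0.002]
force: [-22.0, -7.9, 69.1]
finger_gap: -0.001
gripper_force: 34.4
```

It has bottomed out at the predicted height with 69 N. I'll back straight up, then look.

>>> servo_tool(
  steps=[
    [[0,0,1,0,0,0],[0,0,3,0,0,0],[0,0,6,0,0,0],[0,0,9,0,0,0],[0,0,12,0,0,0],[0,-3,12,0,0,0],[0.5,-6,12,0,0,0],[1,-9,12,0,0,0],[1.5,-12,12,0,0,0],[2,-14,12,0,0,0]],
  ],
)

```text
time_s: 6.08
tcp_pos: [0.632, 0.0035, 0.2093]
tool_rot: [0.0, 0.997, 0.083, -0.001]
force: [-0.4, -0.4, -0.1]
finger_gap: -0.002
gripper_force: 0.0
```

Run:
```python
from station import optics,sensors
from h import *
s=optics.get_image("side")[240:350,265:385]
cv2.imwrite("pics/c4.png",cv2.resize(s,None,fx=5,fy=5,interpolation=cv2.INTER_CUBIC));st=sensors.sense();print(st["tcp_pos"],st["force"],st["time_s"])
for a in(1.1,1.2,1.31):print(a,(proj("side",fx([.6373,-.0041,.1646],[0,.092+.09*np.sin(a),.055+.09*np.cos(a)]))[0]-[265,240])*5)
```

```text
[ 0.63298909 -0.00133265  0.2090213 ] [ 0.41894389 -4.2983886   0.25887049] 6.1333
1.1 [245.7158253  390.88687673]
1.2 [246.08434666 413.53780994]
1.31 [246.61449292 437.57189113]
```

View pics/c4.png

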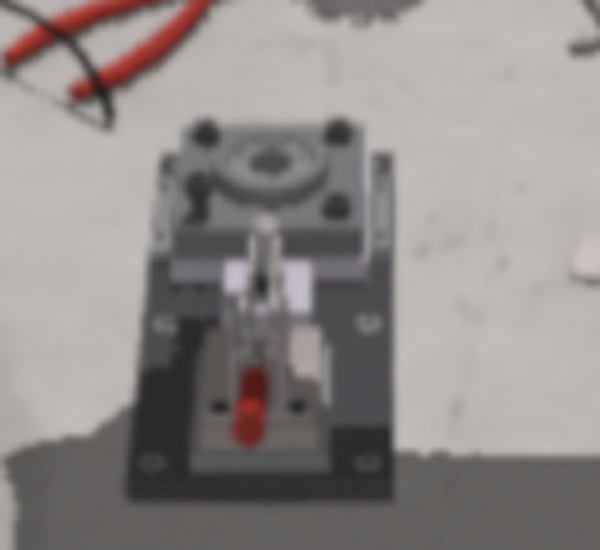

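The side view shows the handle down, with its end at (248,432), an angle of about 1.29. The foot is on the tongue and the proud screw at (200,183) is unchanged. Now I'll go over the screw.

>>> servo_tool(
  steps=[
    [[1,-0.8,0,0,0,0],[2,-1.6,0,0,0,0],[3,-2.3,0,0,0,0],[4,-2.8,0,0,0,0],[4,-2.8,-2,0,0,0],[4,-2.8,-4,0,0,0],[4,-2.8,-6,0,0,0],[4,-2.8,-8,0,0,0],[4,-2.8,-9,0,0,0],[4,-2.8,-9,0,0,0]],
  ],
)

```text
time_s: 6.97
tcp_pos: [0.6709, -0.0205, 0.1169]
tool_rot: [-0.001, 0.996, 0.085, -0.003]
force: [-0.9, -0.2, -0.1]
finger_gap: 0.003
gripper_force: 0.0
```

Run:
```python
from station import optics,sensors
from h import *
s=optics.get_image("side")[220:310,270:370]
cv2.imwrite("pics/c5.png",cv2.resize(s,None,fx=6,fy=6,interpolation=cv2.INTER_CUBIC));st=sensors.sense();p=np.array(st["tcp_pos"]);print(p,st["force"],st["time_s"])
for d in(.019,.032):print((proj("side",p-[0,0,d])[0]-[270,220])*6)
print((proj("side",[.673,-.0296,.06])[0]-[270,220])*6)
```

```text
[ 0.67192664 -0.02077596  0.11874118] [-0.54021417 -0.41654532 -0.01867443] 7.0167
[198.37301455 254.42184561]
[199.87558145 284.24010188]
[205.18788631 331.32852543]
```

View pics/c5.png

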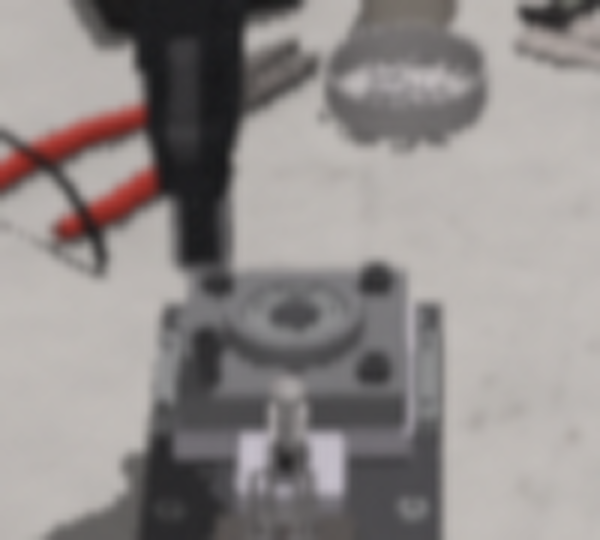

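The side view shows the tips at (202,265), above and slightly beyond the proud head at (207,335). I'll correct y by -9 mm, lower to a gap of about 16 mm, and hold.

>>> servo_tool(
  steps=[
    [[0.1,-0.5,-0.2,0,0,0],[0.1,-0.9,-0.5,0,0,0],[0.1,-0.9,-1,0,0,0],[0.1,-0.9,-1.4,0,0,0],[0.1,-0.9,-1.8,0,0,0],[0.1,-0.9,-2.1,0,0,0],[0.1,-0.9,-2.3,0,0,0],[0.1,-0.9,-2.3,0,0,0],[0.1,-0.9,-2.3,0,0,0],[0.1,-0.9,-2.3,0,0,0]],
  ],
)

```text
time_s: 7.85
tcp_pos: [0.6738, -0.031, 0.0972]
tool_rot: [-0.0, 0.996, 0.084, 0.0]
force: [0.5, 0.6, 0.7]
finger_gap: 0.001
gripper_force: 0.0
```

>>> servo_tool(
  steps=[
    [[0,0,0,0,0,0],[0,0,0,0,0,0],[0,0,0,0,0,0],[0,0,0,0,0,0],[0,0,0,0,0,0],[0,0,0,0,0,0],[0,0,0,0,0,0],[0,0,0,0,0,0],[0,0,0,0,0,0],[0,0,0,0,0,0]],
  ],
)

```text
time_s: 8.68
tcp_pos: [0.6736, -0.0312, 0.097]
tool_rot: [0.0, 0.996, 0.084, 0.0]
force: [-0.4, 0.1, -0.1]
finger_gap: 0.005
gripper_force: 0.0
```

Run:
```python
from station import optics,sensors
from h import *
s=optics.get_image("side")[220:310,270:370]; t=optics.get_image("top")[215:285,260:345]
a=cv2.resize(s,(400,360),interpolation=cv2.INTER_CUBIC);b=cv2.resize(t,(400,329),interpolation=cv2.INTER_CUBIC)
o=np.zeros((360,800,3),np.uint8);o[:,:400]=a;o[:329,400:]=b;cv2.imwrite("pics/c6.png",o)
st=sensors.sense();print(st["tcp_pos"],st["force"],st["time_s"])
```

```text
[ 0.67364655 -0.03115315  0.09700045] [-0.73078081  0.39633714 -0.84237002] 8.7833
```

View pics/c6.png

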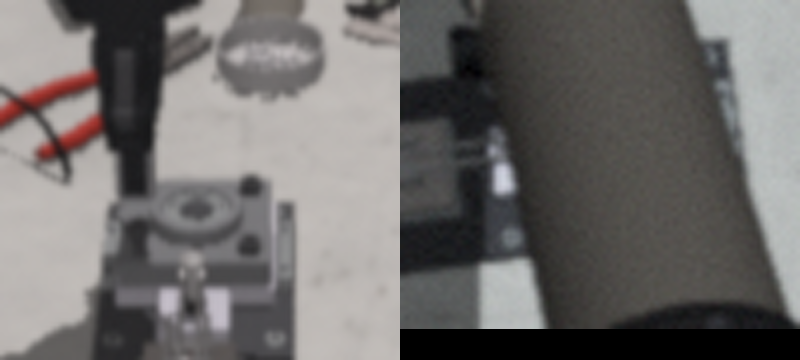

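In the side view the tips end at about (136,198), directly over the proud head at (138,223) with a clear gap. I'll hold, then hand in.

>>> servo_tool(
  steps=[
    [[0,0,0,0,0,0],[0,0,0,0,0,0],[0,0,0,0,0,0],[0,0,0,0,0,0],[0,0,0,0,0,0],[0,0,0,0,0,0],[0,0,0,0,0,0],[0,0,0,0,0,0],[0,0,0,0,0,0],[0,0,0,0,0,0]],
  ],
)

```text
time_s: 9.62
tcp_pos: [0.6737, -0.0311, 0.097]
tool_rot: [0.0, 0.996, 0.084, 0.0]
force: [0.3, -0.7, 0.1]
finger_gap: -0.005
gripper_force: 0.0
```

>>> servo_tool(
  steps=[
    [[0,0,0,0,0,0],[0,0,0,0,0,0],[0,0,0,0,0,0],[0,0,0,0,0,0],[0,0,0,0,0,0],[0,0,0,0,0,0],[0,0,0,0,0,0],[0,0,0,0,0,0],[0,0,0,0,0,0],[0,0,0,0,0,0]],
  ],
)

```text
time_s: 10.45
tcp_pos: [0.6736, -0.0312, 0.097]
tool_rot: [0.0, 0.996, 0.084, 0.0]
force: [-1.0, 0.6, -0.1]
finger_gap: -0.004
gripper_force: 0.0
```

```bash
python3 -c "
from station import ticket
print(ticket.finish_job())"
```

```text
the job is handed in; nothing more can be done
None
```

I pushed the clamp handle fully down (about 1.29 rad by camera), held the fingertips still over the proud screw for over two seconds with an estimated gap of 1.5 to 2 cm, and handed the job in still pointing; no verdict came back.

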